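# Roll a drill core onto the saw line

### The job

Push the top of the lying drill core sideways with the fingertips so that it rolls gently across the layout board, and leave it lying still, centred lengthwise on the dark line, ready for sawing. Roll it all the way on the board: do not grasp, lift or just drag it, and leave the puck, the stone and the tape roll where they are.

Things in the scene. Friction and masses are not known exactly. Their poses are not given: they have to be found in the camera images.
- board: Flat plywood layout board, 200 mm (its x) by 320 mm (its y), 12 mm thick, lying on the bench and fixed. Origin at the centre of its underside; z up. Its top is flat, with nothing raised on it.
- line (a point): Middle of the dark line on the board's top, 12 mm above the bench. The line is 4 mm wide and 180 mm long, flush, runs along this frame's x (the board's x) halfway between the two 200 mm edges, with a 24 mm cross tick at each end. y points across the line, z up; the core is rolled along y, toward the line.
- core: Plain grey stone drill core, a cylinder 44 mm in diameter, 110 mm long, about 0.4 kg, lying on the board 90 to 130 mm to either side of the line, up to 8 degrees askew. Origin at its middle on the axis, 22 mm above the board's top; its own x is the cylinder axis, y and z turn as it rolls. A thin dark stripe along it lies on top at the start (own +z).
- core_end_a (a point): Centre of the core's flat end face at its own +x, 55 mm from its middle. Dragging the core's top sideways with a light press (4 to 20 N, friction about 0.3) rolls it by half the finger's travel, about 20 mm a stroke; it keeps its skew and stops with the finger. Pushed level from behind at half height it rolls ahead of the finger; let go, it slows at about 0.3 m/s2.
- core_end_b (a point): Centre of the core's flat end face at its own -x, 55 mm from its middle. (A finger kept pressing forward against the back of the core's upper part wedges and drags it instead of rolling it.)
- puck: Bystander: pale grey stone disc (a slice of a core), 44 mm in diameter, 25 mm high, standing flat on the board on the side of the line opposite to the core. Origin at the centre of its underside. Loose; to be left alone.
- stone: Bystander: brown rough pebble, 52 x 53 x 26 mm, on the bench beyond the board. Origin at the centre of its underside. Loose; to be left alone.
- tape: Bystander: tan roll of tape lying flat, 90 mm in diameter, 48 mm high, on the bench beyond the board. Origin at the centre of its underside. Loose; to be left alone.

How it is judged:
By the outcome, as a careful person would: the job done as asked, in the order asked, and still so for the second after the job is handed in, with the robot touching nothing.
It also fails if it takes over 54 s, if anything falls off the work surface, if the arm or the gripper's body presses on something with over 40 N, if the wrist force passes 120 N, or if a joint passes its speed limit or range.

### The arm

A 6-joint arm with a two-finger parallel gripper is mounted at the origin on a cart in front of the work surface, level with it; the furniture and walls round the work are solid. World frame = base frame: x ahead of the robot, y to its left, z up, the work surface at z = 0. Lengths are in m, angles in rad, forces in N, time in s.
With the tool pointing down it reaches from about 0.35 to 0.975 m from the base axis. Payload 4.9 kg.
Tool frame: the origin (TCP) lies midway between the tips of the shut fingers; the grasp point (between the pads) lies 19 mm behind it; z points along the fingers, y is the direction in which the jaws open and shut (so a half turn about z gives the same grasp; the last joint's range is limited). The gripper opens to 85 mm and grips with 20 to 120 N. Pads are 22 mm wide; open, the fingers measure 114 mm over their backs; the gripper's body (76 mm by 85 mm) begins 54 mm behind the grasp point. The pads swing forward as they close: fully open they stand 13 mm farther back than shut.
Start: joints at [0.99, 0.053, 1.613, -0, 1.476, -0.119], TCP at [0.278, 0.56, 0.231] pointing down, gripper open.
Joint ranges: [-3.01, 3.01], [-1.01, 2.22], [0.06, 2.58], [-1.02, 4.17], [0.09, 2.62], [-3.14, 3.14]. Speed limits (rad/s): [2.57, 2.57, 3.14, 3.14, 3.14, 3.14].

### API

Orientations are given as a unit quaternion [w, x, y, z].
In Python, from plant import state, grab_frame, camera_info, job_done, cut_out gives the robot as it stands.
- The arm moves only by the tool step_arm, never from a script. Its argument "moves" is a list of rows, each a list of 7 numbers: the shift along the tool's x, y, z in m, then the turn, a rotation vector about the tool's x, y, z in rad, then the finger opening in m, from 0 to 0.0854. A call has 1 to 8 rows; each row shifts and turns the commanded pose from where the row before left it, along the tool's axes as they then stand; what a row does not reach is not made up. A row lasts 1/10 s, in which the tool goes at most 50 mm and 8.59 degrees, less where a joint would pass 70% of its speed; a pose out of reach is approached as far as the arm can. A call is refused whole if a number of a shift passes 0.05 or a number of a turn 0.15, either way. A call with a gripper value outside its range is refused whole. The fingers move at their own pace and stop on an object; the grip force is fixed at half the most. Time passes only in rows, so rows that do not move let the fingers close. It gives the time, the measured TCP pose, the force and the opening at its end, in the units of the state.
- state(): the state, without advancing time (a new reading comes with each control period).
- grab_frame(name): name is "scene" or "top" or "wrist"; returns (picture, depth): 420x560x3 uint8, red, green, blue; 420x560 float32, m along the optical axis (not along the pixel's ray), 0 where there is no reading.
- camera_info(name): a dict with "intrinsics" (3x3 intrinsics, pixels), "world_from_camera" (4x4, takes a point from camera to world coordinates). Camera axes: x right, y down, z forward; pixel columns grow to the right and rows downward; lengths in m; the calibration is good to about 2 mm. The wrist camera is an equidistant fisheye: a pixel r from the principal point sees the ray r / f radians off the axis. A picture is of the moment at which its call begins: read the wrist's pose just before it. camera_info takes no time and is no camera call; for the wrist camera it gives the pose at the moment of the call.
- job_done(): hands the job in, once; it reports no verdict.
Trained networks look in the newest picture that a camera, given by its name, has taken for a name from the list of things; names that differ only in an ending like _2 or _b are one class to them, and where a whole thing is asked for, a point or a joint stands for the part that bears it (a point fixed in the world has none). Each returns a list of dicts, best first, with "conf" (0 to 1); they miss things now and then, are a little off and sometimes report something else, mostly with a low value. They report only what shows in the picture. A call takes as long as a camera call.
- cut_out(camera, query): "mask" (420x560 bool, what is visible of it) and "point" ([column, row] in pixels, amid what is visible of it).
The state is a dict: "time": time; "joint_pos": joint angles; "joint_vel": joint speeds; "joint_efforts": joint torques, N m; "tool_pos": TCP position; "tool_rot": TCP orientation; "contact_force": force on the tool from outside, world axes, zero at the start; "ft_torque": the same for the moment, N m; "gripper_width": opening from 0.0 (shut) to 1.0 (fully open).
Only numpy, scipy, OpenCV 4.12 (cv2) and the standard library are available. Lean on these libraries where they do the work, as an engineer would, in place of code of your own. Each camera call takes 0.05 s, during which the arm holds its last target.

## Working session

There is one attempt and no reset: what is moved stays moved. The work goes in short steps, Python scripts to look and compute and a tool call to move; the robot and the scene stay as the last step left them, time stands still between calls to the robot, and variables do not carry over. Pictures are saved under pics/ and viewed, and the job is handed in when it is done.

Besides the shell and the picture viewer there is one more tool, called after "Call:" by a JSON object that holds its "method" and its "body". step_arm: Moves the arm, as the interface text tells. Its arguments: {"type":"object","properties":{"moves":{"type":"array"}},"required":["moves"]}

```bash
mkdir -p pics; ls
python3 - <<'E'
from plant import *
import cv2,numpy as np
print(state())
for n in ["scene","top"]:
    p,d=grab_frame(n); cv2.imwrite(f"pics/{n}0.png",p[:,:,::-1]); np.savez(f"{n}0.npz",p=p,d=d)
    c=camera_info(n); print(n,np.round(c["intrinsics"],1).tolist(),np.round(c["world_from_camera"],4).tolist())
E
```

```text
pics
{'time': 0.0, 'joint_pos': array([ 9.90037659e-01,  5.33635608e-02,  1.61428160e+00, -2.15382959e-05,
        1.47598699e+00, -1.19001945e-01]), 'joint_vel': array([-4.92215478e-04,  3.29245580e-05, -1.34963779e-03, -6.19513377e-04,
       -8.51693493e-04, -6.03549214e-04]), 'joint_efforts': array([ 7.98690598e-04, -3.93691099e+01, -3.70173061e+01, -5.14209637e-05,
        6.86397718e-03,  2.39679474e-05]), 'tool_pos': array([0.27811733, 0.55902375, 0.23006626]), 'tool_rot': array([-3.39484526e-04,  2.28831544e-01,  9.73465502e-01, -9.61640141e-04]), 'contact_force': array([-0.25662696, -0.43988055,  0.20189806]), 'ft_torque': array([-0.00330552, -0.004789  ,  0.03149555]), 'gripper_width': 1.0011151161601375}
scene [[442.6, 0.0, 278.0], [0.0, 442.6, 210.1], [0.0, 0.0, 1.0]] [[0.6336, -0.3816, 0.673, 0.0161], [-0.7737, -0.3164, 0.549, -0.2243], [0.0034, -0.8685, -0.4957, 0.486], [0.0, 0.0, 0.0, 1.0]]
top [[469.4, 0.0, 279.4], [0.0, 469.4, 209.7], [0.0, 0.0, 1.0]] [[-0.0036, -0.9958, 0.0913, 0.507], [-1.0, 0.0039, 0.0028, 0.2574], [-0.0031, -0.0913, -0.9958, 0.9013], [0.0, 0.0, 0.0, 1.0]]
```

View pics/top0.png

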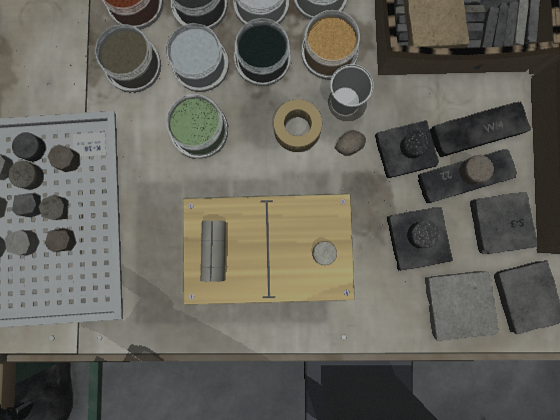

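View pics/scene0.png

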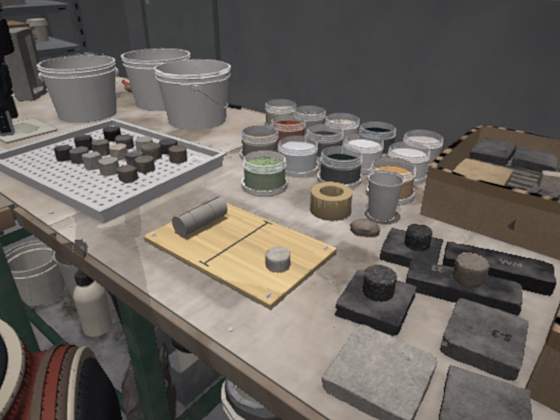

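```bash
cat > h.py <<'E'
import numpy as np,cv2
from plant import *
def pts(n,d,mask):
    c=camera_info(n);K=c["intrinsics"];T=c["world_from_camera"]
    r,q=np.nonzero(mask&(d>0)); z=d[r,q]
    P=np.stack([(q-K[0,2])/K[0,0]*z,(r-K[1,2])/K[1,1]*z,z],1)
    return P@T[:3,:3].T+T[:3,3]
def onplane(n,uv,z0):
    c=camera_info(n);K=c["intrinsics"];T=c["world_from_camera"]
    uv=np.atleast_2d(uv).astype(float)
    r=np.c_[(uv[:,0]-K[0,2])/K[0,0],(uv[:,1]-K[1,2])/K[1,1],np.ones(len(uv))]@T[:3,:3].T
    return T[:3,3]+r*((z0-T[2,3])/r[:,2])[:,None]
def rect(P):
    return cv2.minAreaRect(P[:,:2].astype(np.float32)*1000)
E
python3 - <<'E'
from h import *
for n in ["top","scene"]:
    p,d=grab_frame(n)
    for q in ["board","core","line","puck"]:
        for o in cut_out(n,q)[:2]:
            m=o["mask"]; P=pts(n,d,m)
            print(n,q,round(o["conf"],2),m.sum(),o["point"],np.round(np.median(P,0),4) if len(P) else None,np.round(np.percentile(P[:,2],[2,98]),4) if len(P) else 0)
            if len(P)>10: print("   rect",rect(P))
            if q=="core": np.save(f"core_{n}.npy",P)
            if q=="board": np.save(f"board_{n}.npy",P)
            np.save(f"m_{n}_{q}.npy",m)
# line in top image
p,d=grab_frame("top")
cv2.imwrite("pics/crop.png",cv2.resize(p[180:320,170:370,::-1],None,fx=4,fy=4,interpolation=cv2.INTER_CUBIC))
E
```

```text
top board 0.65 16082 [272.8, 247.1] [0.516  0.274  0.0119] [0.0087 0.0152]
   rect ((515.4524536132812, 283.6431579589844), (204.53773498535156, 324.7842712402344), 1.9665770530700684)
top board 0.3 1686 [296.8, 116.6] [0.7471 0.2261 0.0473] [0.001  0.0508]
   rect ((754.6737670898438, 228.16969299316406), (104.80340576171875, 89.91336059570312), 21.42064666748047)
top core 0.93 1491 [213.2, 251.6] [0.5106 0.3798 0.0523] [0.0117 0.058 ]
   rect ((509.0020751953125, 385.8559265136719), (49.96668243408203, 112.79330444335938), 89.27207946777344)
top line 0.78 16025 [272.7, 248.1] [0.5161 0.2741 0.0119] [0.0087 0.0152]
   rect ((517.3472900390625, 283.37713623046875), (203.36068725585938, 323.9822998046875), 1.3711211681365967)
top puck 0.94 455 [326.1, 253.3] [0.5063 0.1782 0.0368] [0.0275 0.04  ]
   rect ((506.72259521484375, 177.98231506347656), (43.2890510559082, 41.64826202392578), 28.67038345336914)
scene core 0.59 1157 [200.6, 213.7] [0.4971 0.3669 0.0451] [0.0195 0.0569]
   rect ((511.00518798828125, 375.7809143066406), (43.0192985534668, 113.25442504882812), 83.6739501953125)
scene line 0.83 9101 [246.6, 250.3] [0.487  0.2448 0.0123] [0.0047 0.0141]
   rect ((523.1221313476562, 290.123291015625), (218.54046630859375, 340.8276672363281), 0.9320573210716248)
scene puck 0.78 541 [277.8, 258.3] [0.4987 0.1692 0.036 ] [0.015  0.0389]
   rect ((517.175537109375, 181.76809692382812), (71.22882080078125, 42.045616149902344), 32.6343994140625)
```

View pics/crop.png

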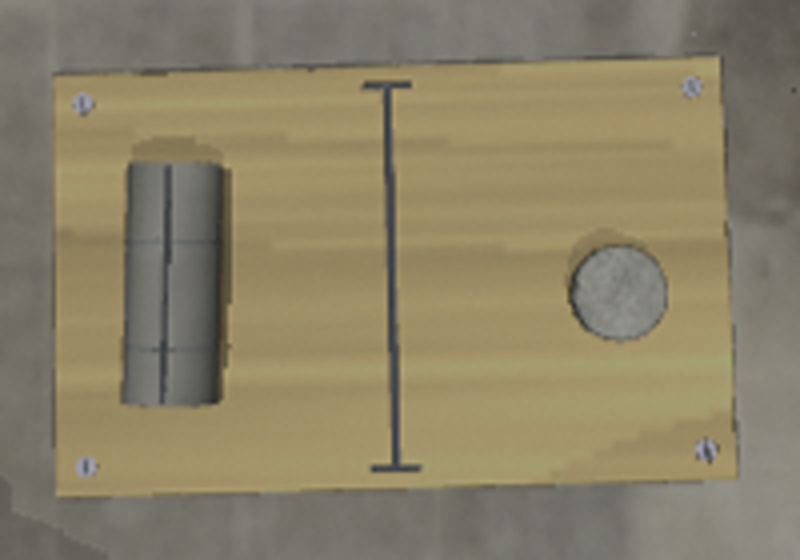

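```bash
cat >> h.py <<'E'
from scipy.optimize import least_squares
import json
def fitcore(n,d,mask):
    P=pts(n,d,mask); P=P[P[:,2]>0.03]
    m=np.median(P[:,:2],0)
    def f(x):
        a=x[0]; nx=np.array([-np.sin(a),np.cos(a)])
        dd=(P[:,:2]-m)@nx-x[1]
        return np.hypot(dd,P[:,2]-x[2])-.022
    s=least_squares(f,[0,0,.034],loss="soft_l1",f_scale=.002)
    a=s.x[0];ax=np.array([np.cos(a),np.sin(a)]);nx=np.array([-np.sin(a),np.cos(a)])
    t=(P[:,:2]-m)@ax; 
    lo,hi=np.percentile(t,[.5,99.5])
    c=m+nx*s.x[1]+ax*(lo+hi)/2
    return c,np.degrees(a),s.x[2],hi-lo,np.std(f(s.x))
def see(n="top"):
    p,d=grab_frame(n); o=cut_out(n,"core")
    L=json.load(open("line.json")); mid=np.array(L["mid"]);a=np.radians(L["ang"])
    if not o: print("none"); return p
    c,ang,z,l,sd=fitcore(n,d,o[0]["mask"])
    e=np.array([[np.cos(a),np.sin(a)],[-np.sin(a),np.cos(a)]])@(c-mid)*1000
    print(n,"conf",round(o[0]["conf"],2),"core",np.round(c,4),"ang",round(ang,2),"z",round(z,4),"len",round(l,4),"sd",round(sd,5),"| along,across mm",np.round(e,1),"dang",round(ang-L["ang"],2))
    return p
def darkline(p):
    # near-vertical dark line in top image -> world fit
    hsv=cv2.cvtColor(p,cv2.COLOR_RGB2GRAY)
    m=np.zeros(hsv.shape,bool); m[196:302,256:280]=hsv[196:302,256:280]<105
    return m
E
python3 - <<'E'
from h import *
z=np.load("top0.npz"); p=z["p"]
m=darkline(p); r,c=np.nonzero(m)
rows=np.unique(r); print(rows.min(),rows.max(),[(int(x),int((r==x).sum())) for x in rows if (r==x).sum()>4])
g=255-cv2.cvtColor(p,cv2.COLOR_RGB2GRAY).astype(float)
uv=[]
for x in range(206,293):
    w=g[x,258:278]-np.median(g[x,258:278]); w[w<15]=0
    if w.sum()>0: uv.append([(w*np.arange(258,278)).sum()/w.sum(),x])
W=onplane("top",uv,.012); k=np.polyfit(W[:,0],W[:,1],1); print("line fit",k,np.std(W[:,1]-np.polyval(k,W[:,0])))
k0=k
# ends: tick row centroid
col=g[:, :]
ends=[]
for a,b,cc in [(196,206,(263,272)),(292,302,(264,273))]:
    cols=[c for c in range(cc[0]-3,cc[1]+3)]
    prof=g[a:b,cols]; prof=prof-np.median(g[a:b,cc[0]-12:cc[0]-6]) ; 
    # use side portions of the tick only
    side=[i for i,c in enumerate(cols) if abs(c-(cc[0]+cc[1])/2)>2.5 and abs(c-(cc[0]+cc[1])/2)<5]
    w=np.clip(prof[:,side],15,None)-15; w=w.sum(1); ends.append([np.mean(cc),(w*np.arange(a,b)).sum()/w.sum()])
print(ends); E=onplane("top",ends,.012); print(E, "len",np.linalg.norm(E[0]-E[1]))
xm=(E[0,0]+E[1,0])/2; mid=[xm,float(np.polyval(k,xm))]; ang=float(np.degrees(np.arctan(k[0])))
B=np.load("board_top.npy"); print("board rect",rect(B))
json.dump({"mid":mid,"ang":ang},open("line.json","w")); print(mid,ang)
for n in ["top","scene"]: see(n)
E
```

```text
196 297 [(196, 8), (200, 12), (201, 12), (296, 12), (297, 12)]
line fit [0.02369444 0.27050898] 0.00019154065496942665
[[np.float64(267.5), np.float64(200.18526785714286)], [np.float64(268.5), np.float64(296.63432835820896)]]
[[0.60686113 0.2824298  0.012     ]
 [0.42531689 0.28079118 0.012     ]] len 0.1815516404453647
board rect ((754.6737670898438, 228.16969299316406), (104.80340576171875, 89.91336059570312), 21.42064666748047)
[np.float64(0.5160890089918597), 0.2827374171903924] 1.3573372259304777
top conf 0.97 core [0.5126 0.3829] ang -0.67 z 0.0337 len 0.1077 sd 0.00126 | along,across mm [ -1.1 100.3] dang -2.03
scene conf 0.97 core [0.5112 0.3824] ang -0.79 z 0.0338 len 0.1093 sd 0.00354 | along,across mm [-2.5 99.7] dang -2.15
```

Call:
{"method": "step_arm", "body": {"moves": [[0, 0, 0, 0, 0, 0.14, 0.06], [0, 0, 0, 0, 0, 0.14, 0.06], [0, 0, 0, 0, 0, 0.14, 0.06], [0, 0, 0, 0, 0, 0.14, 0.06], [0, 0, 0, 0, 0, 0.14, 0.06], [0, 0, 0, 0, 0, 0.14, 0.06], [0, 0, 0, 0, 0, 0.14, 0.06], [0, 0, 0, 0, 0, 0.14, 0.06]]}}

```text
time: 1.65
tool_pos: [0.2785, 0.5595, 0.2313]
tool_rot: [0.0, 0.713, 0.701, -0.0]
contact_force: [0.1, 0.4, 0.0]
gripper_width: 0.699
```

Call:
{"method": "step_arm", "body": {"moves": [[-0.02, 0.03, 0, 0, 0, 0, 0.06], [-0.02, 0.03, 0, 0, 0, 0, 0.06], [-0.02, 0.03, 0, 0, 0, 0, 0.06], [-0.02, 0.03, 0, 0, 0, 0, 0.06], [-0.02, 0.03, 0, 0, 0, 0, 0.06], [-0.02, 0.03, 0, 0, 0, 0, 0.06], [-0.02, 0.03, 0.02, 0, 0, 0, 0.06], [-0.02, 0.03, 0.02, 0, 0, 0, 0.06]]}}

```text
time: 2.45
tool_pos: [0.5185, 0.3963, 0.1921]
tool_rot: [0.0, 0.711, 0.703, 0.001]
contact_force: [-0.0, 0.5, -1.0]
gripper_width: 0.702
```

```bash
cat >> h.py <<'E'
from scipy.spatial.transform import Rotation as Ro
def tool():
    s=state(); w,x,y,z=s["tool_rot"]; R=Ro.from_quat([x,y,z,w]).as_matrix()
    print("t",round(s["time"],2),"tcp",np.round(s["tool_pos"],4),"yaxis ang",round(np.degrees(np.arctan2(R[1,1],R[0,1])),2),"z",np.round(R[:,2],4),"F",np.round(s["contact_force"],1),"w",round(s["gripper_width"],3),"q",np.round(s["joint_pos"],2))
E
python3 - <<'E'
from h import *
tool(); p=see(); cv2.imwrite("pics/t1.png",p[:,:,::-1])
E
```

```text
t 2.45 tcp [0.5185 0.3963 0.1921] yaxis ang -0.63 z [ 0.0023  0.0014 -1.    ] F [-0.   0.5 -1. ] w 0.702 q [0.54 0.14 1.59 0.   1.41 0.55]
top conf 0.72 core [0.5232 0.383 ] ang -0.82 z 0.0338 len 0.087 sd 0.01386 | along,across mm [  9.5 100. ] dang -2.18
```

Call:
{"method": "step_arm", "body": {"moves": [[-0.003, -0.006, 0.04, 0, 0, 0, 0.06], [0, 0, 0.04, 0, 0, 0, 0.06], [0, 0, 0.03, 0, 0, 0, 0.06], [0, 0, 0.015, 0, 0, 0, 0.06], [0, 0, 0, 0, 0, 0, 0.06]]}}

```text
time: 3.05
tool_pos: [0.5088, 0.3934, 0.0639]
tool_rot: [-0.001, 0.711, 0.703, -0.002]
contact_force: [-0.0, 0.3, 0.8]
gripper_width: 0.708
```

Call:
{"method": "step_arm", "body": {"moves": [[0, 0, 0.003, 0, 0, 0, 0.06], [0, 0, 0.002, 0, 0, 0, 0.06], [0, 0, 0, 0, 0, 0, 0.06]]}}

```text
time: 3.35
tool_pos: [0.5116, 0.3946, 0.0631]
tool_rot: [0.0, 0.711, 0.703, 0.001]
contact_force: [0.2, 0.0, 0.7]
gripper_width: 0.702
```

Call:
{"method": "step_arm", "body": {"moves": [[0, 0, 0.002, 0, 0, 0, 0.06], [0, 0, 0.002, 0, 0, 0, 0.06], [0, 0, 0, 0, 0, 0, 0.06]]}}

```text
time: 3.65
tool_pos: [0.5105, 0.3938, 0.0571]
tool_rot: [-0.0, 0.711, 0.703, -0.0]
contact_force: [-0.4, -0.6, -0.6]
gripper_width: 0.7
```

Call:
{"method": "step_arm", "body": {"moves": [[0, 0, 0.002, 0, 0, 0, 0.06], [0, 0, 0.001, 0, 0, 0, 0.06], [0, 0, 0, 0, 0, 0, 0.06]]}}

```text
time: 3.95
tool_pos: [0.5105, 0.3938, 0.054]
tool_rot: [-0.0, 0.711, 0.703, -0.0]
contact_force: [-0.5, -1.0, -0.7]
gripper_width: 0.701
```

Call:
{"method": "step_arm", "body": {"moves": [[0, 0, 0.001, 0, 0, 0, 0.06], [0, 0, 0.001, 0, 0, 0, 0.06], [0, 0, 0, 0, 0, 0, 0.06]]}}

```text
time: 4.25
tool_pos: [0.5105, 0.3939, 0.0521]
tool_rot: [-0.0, 0.711, 0.703, -0.0]
contact_force: [-0.1, -0.0, -0.1]
gripper_width: 0.705
```

Call:
{"method": "step_arm", "body": {"moves": [[0, 0, 0.001, 0, 0, 0, 0.06], [0, 0, 0, 0, 0, 0, 0.06]]}}

```text
time: 4.45
tool_pos: [0.5106, 0.3939, 0.0511]
tool_rot: [-0.0, 0.711, 0.703, -0.0]
contact_force: [-0.1, 0.1, 0.1]
gripper_width: 0.707
```

Call:
{"method": "step_arm", "body": {"moves": [[-0.003, 0, 0.001, 0, 0, 0, 0.06], [0, 0, 0.001, 0, 0, 0, 0.06], [0, 0, 0, 0, 0, 0, 0.06]]}}

```text
time: 4.75
tool_pos: [0.5109, 0.3914, 0.0507]
tool_rot: [-0.0, 0.711, 0.703, 0.0]
contact_force: [-2.3, -0.8, 6.3]
gripper_width: 0.703
```

Call:
{"method": "step_arm", "body": {"moves": [[0, 0, 0.001, 0, 0, 0, 0.06], [0, 0, 0, 0, 0, 0, 0.06]]}}

```text
time: 4.95
tool_pos: [0.5109, 0.3919, 0.0506]
tool_rot: [-0.001, 0.711, 0.703, 0.001]
contact_force: [-3.4, 0.2, 9.8]
gripper_width: 0.701
```

Call:
{"method": "step_arm", "body": {"moves": [[0, 0, 0.001, 0, 0, 0, 0.06], [0, 0, 0, 0, 0, 0, 0.06]]}}

```text
time: 5.15
tool_pos: [0.511, 0.3924, 0.0505]
tool_rot: [-0.001, 0.711, 0.703, 0.001]
contact_force: [-4.9, 0.6, 12.4]
gripper_width: 0.703
```

Call:
{"method": "step_arm", "body": {"moves": [[0, 0, 0, 0, 0, -0.02, 0.06], [0, 0, 0, 0, 0, -0.02, 0.06], [0, 0, 0, 0, 0, -0.02, 0.06], [0, 0, 0, 0, 0, 0, 0.06]]}}

```text
time: 5.55
tool_pos: [0.511, 0.3923, 0.0504]
tool_rot: [-0.001, 0.69, 0.724, 0.001]
contact_force: [-6.0, 1.0, 11.5]
gripper_width: 0.703
```

Run:
```python
from h import *
tool(); see("scene");p=see(); cv2.imwrite("pics/t2.png",cv2.resize(p[180:320,170:370,::-1],None,fx=4,fy=4))
```

```text
t 5.55 tcp [0.511  0.3923 0.0504] yaxis ang 2.81 z [ 4.0e-04  2.7e-03 -1.0e+00] F [-6.   1.  11.5] w 0.703 q [0.54 0.26 1.7  0.   1.18 0.49]
scene conf 0.63 core [0.5113 0.3813] ang -0.99 z 0.0338 len 0.1099 sd 0.00352 | along,across mm [-2.4 98.7] dang -2.35
none
```

View pics/t2.png

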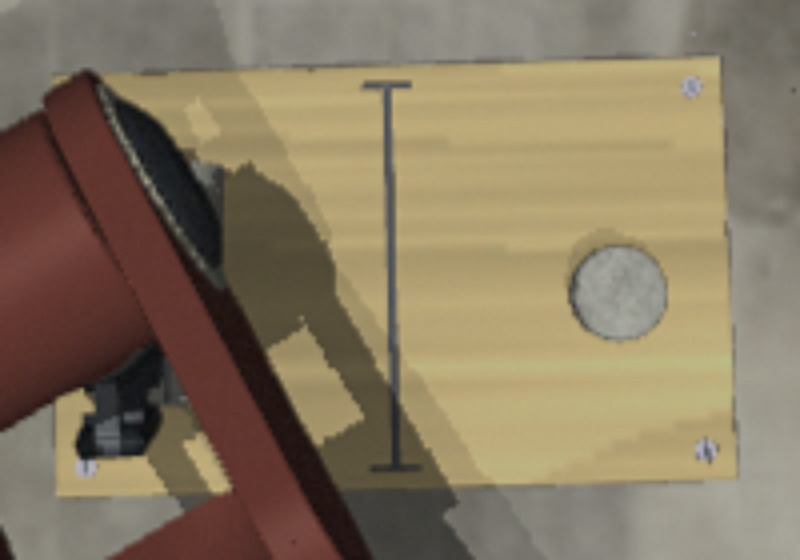

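Call:
{"method": "step_arm", "body": {"moves": [[-0.005, 0, 0, 0, 0, 0, 0.06], [-0.005, 0, 0, 0, 0, 0, 0.06], [-0.005, 0, 0, 0, 0, 0, 0.06], [-0.005, 0, 0, 0, 0, 0, 0.06], [-0.005, 0, 0, 0, 0, 0, 0.06], [-0.005, 0, 0, 0, 0, 0, 0.06], [-0.004, 0, 0, 0, 0, 0, 0.06], [-0.002, 0, 0, 0, 0, 0, 0.06]]}}

```text
time: 6.55
tool_pos: [0.513, 0.356, 0.0506]
tool_rot: [-0.0, 0.69, 0.724, 0.001]
contact_force: [-5.1, 0.1, 11.8]
gripper_width: 0.704
```

Run:
```python
from h import *
tool(); p=see("scene"); cv2.imwrite("pics/s2.png",cv2.resize(p[170:320,120:360,::-1],None,fx=3.3,fy=3.3))
```

```text
t 6.55 tcp [0.513  0.356  0.0506] yaxis ang 2.81 z [ 0.0012  0.0025 -1.    ] F [-5.1  0.1 11.8] w 0.704 q [0.49 0.22 1.75 0.   1.17 0.44]
scene conf 0.7 core [0.5112 0.3632] ang -0.76 z 0.0337 len 0.1101 sd 0.00376 | along,across mm [-3.  80.6] dang -2.12
```

View pics/s2.png

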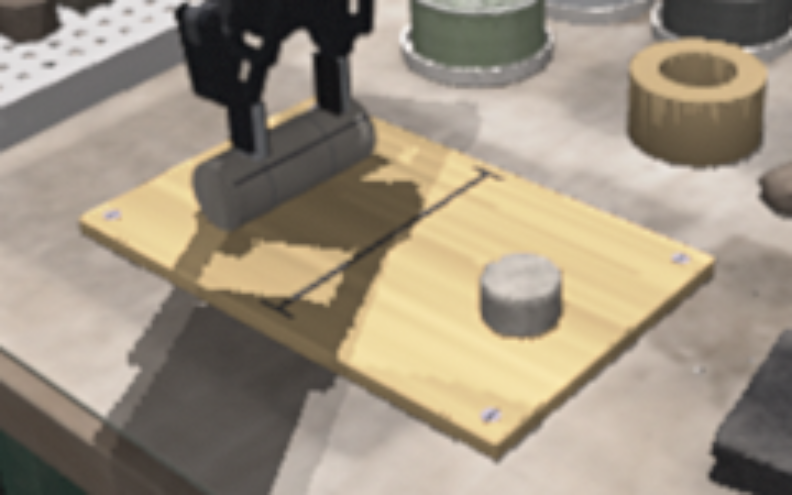

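Call:
{"method": "step_arm", "body": {"moves": [[0, 0, -0.01, 0, 0, 0, 0.06], [0, 0, -0.03, 0, 0, 0, 0.06], [0, 0, -0.03, 0, 0, 0, 0.0], [0, -0.03, -0.01, 0, 0, 0, 0.0], [0, -0.03, 0, 0, 0, 0, 0.0], [0, -0.03, 0, 0, 0, 0, 0.0], [0, -0.015, 0, 0, 0, 0, 0.0], [0, 0, 0, 0, 0, 0, 0.0]]}}

```text
time: 7.45
tool_pos: [0.4062, 0.3497, 0.1271]
tool_rot: [0.0, 0.689, 0.725, -0.0]
contact_force: [0.1, 0.3, 0.7]
gripper_width: -0.0
```

Run:
```python
from h import *
tool(); see("scene"); p=see(); cv2.imwrite("pics/t3.png",cv2.resize(p[180:320,170:370,::-1],None,fx=4,fy=4))
```

```text
t 7.45 tcp [0.4062 0.3497 0.1271] yaxis ang 2.88 z [-1.e-04 -3.e-04 -1.e+00] F [0.1 0.3 0.7] w -0.0 q [ 0.57 -0.07  1.92 -0.    1.3   0.52]
scene conf 0.77 core [0.5112 0.3625] ang -0.58 z 0.0338 len 0.1097 sd 0.0034 | along,across mm [-3.  79.9] dang -1.94
top conf 0.66 core [0.5133 0.3632] ang -0.73 z 0.0337 len 0.106 sd 0.00125 | along,across mm [-0.9 80.5] dang -2.09
```

View pics/t3.png

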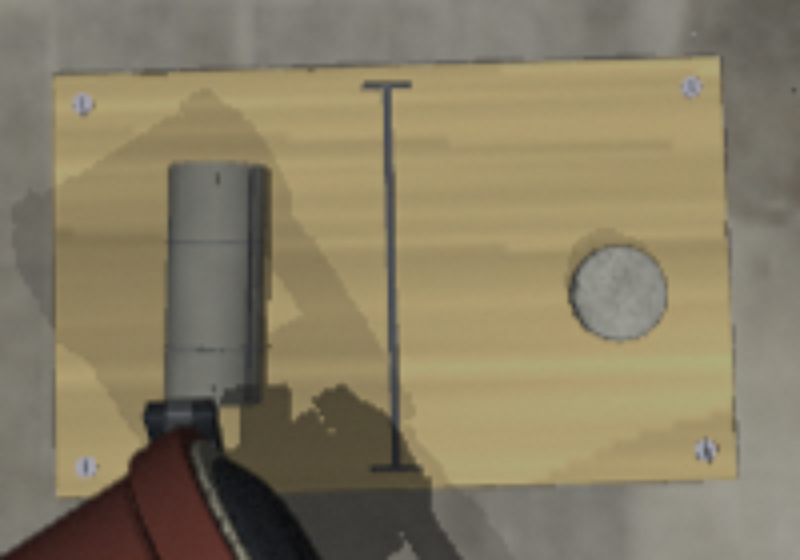

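Call:
{"method": "step_arm", "body": {"moves": [[0.004, 0, 0.03, 0, 0, 0, 0.0], [0, 0, 0.03, 0, 0, 0, 0.0], [0, 0, 0.03, 0, 0, 0, 0.0], [0, 0, 0.012, 0, 0, 0, 0.0], [0, 0.01, 0, 0, 0, 0, 0.0], [0, 0.01, 0, 0, 0, 0, 0.0], [0, 0, 0, 0, 0, 0, 0.0]]}}

```text
time: 8.35
tool_pos: [0.4308, 0.3559, 0.0279]
tool_rot: [0.001, 0.69, 0.724, 0.002]
contact_force: [0.4, -0.3, 0.3]
gripper_width: -0.002
```

Run:
```python
from h import *
tool(); p=see("scene"); cv2.imwrite("pics/s3.png",cv2.resize(p[170:320,120:360,::-1],None,fx=3.3,fy=3.3))
```

```text
t 8.35 tcp [0.4308 0.3559 0.0279] yaxis ang 2.74 z [ 0.0045  0.0025 -1.    ] F [ 0.4 -0.3  0.3] w -0.002 q [ 0.56  0.11  1.92 -0.    1.11  0.51]
scene conf 0.75 core [0.747  0.2217] ang 22.23 z 0.0311 len 0.0877 sd 0.01071 | along,across mm [229.4 -66.5] dang 20.87
```

View pics/s3.png

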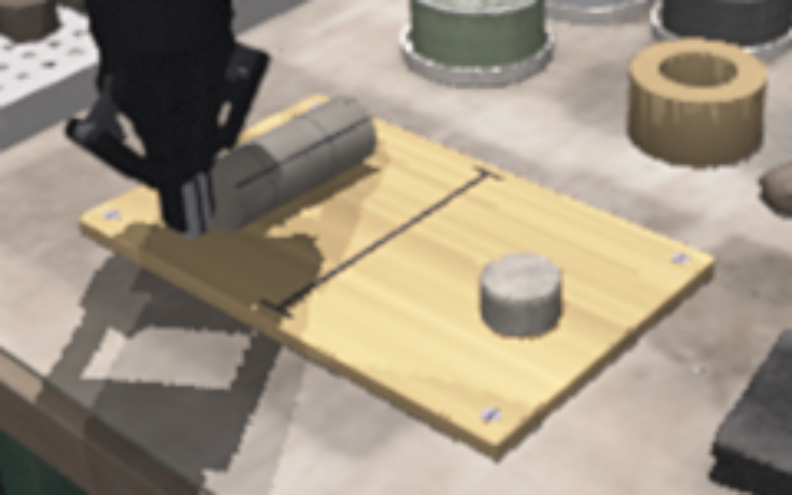

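Call:
{"method": "step_arm", "body": {"moves": [[0, 0.003, 0, 0, 0, 0, 0.0], [0, 0.003, 0, 0, 0, 0, 0.0], [0, 0.002, 0, 0, 0, 0, 0.0], [0, 0, 0, 0, 0, 0, 0.0]]}}

```text
time: 8.85
tool_pos: [0.4355, 0.3553, 0.0255]
tool_rot: [0.0, 0.69, 0.724, 0.0]
contact_force: [-0.5, 0.1, -0.4]
gripper_width: -0.001
```

Run:
```python
from h import *
tool(); see("scene"); see()
```

```text
t 8.85 tcp [0.4355 0.3553 0.0255] yaxis ang 2.8 z [ 3.e-04  1.e-04 -1.e+00] F [-0.5  0.1 -0.4] w -0.001 q [ 0.55  0.12  1.91 -0.    1.11  0.5 ]
scene conf 0.93 core [0.5117 0.3629] ang -1.23 z 0.0342 len 0.11 sd 0.00173 | along,across mm [-2.5 80.2] dang -2.58
none
```

Call:
{"method": "step_arm", "body": {"moves": [[0, 0.003, 0, 0, 0, 0, 0.0], [0, 0.002, 0, 0, 0, 0, 0.0], [0, 0.002, 0, 0, 0, 0, 0.0], [0, 0, 0, 0, 0, 0, 0.0]]}}

```text
time: 9.45
tool_pos: [0.4425, 0.3556, 0.0253]
tool_rot: [-0.0, 0.69, 0.724, -0.0]
contact_force: [-0.2, -0.5, -0.7]
gripper_width: 0.003
```

Run:
```python
from h import *
tool(); see("scene"); p=see();cv2.imwrite("pics/t4.png",cv2.resize(p[180:320,170:370,::-1],None,fx=4,fy=4))
```

```text
t 9.45 tcp [0.4425 0.3556 0.0253] yaxis ang 2.79 z [-0.  0. -1.] F [-0.2 -0.5 -0.7] w 0.003 q [0.55 0.14 1.89 0.   1.11 0.5 ]
scene conf 0.73 core [0.512  0.3628] ang -1.01 z 0.0342 len 0.1098 sd 0.00163 | along,across mm [-2.2 80.1] dang -2.36
top conf 0.69 core [0.5314 0.363 ] ang -0.55 z 0.0337 len 0.0668 sd 0.01246 | along,across mm [17.2 79.9] dang -1.9
```

View pics/t4.png

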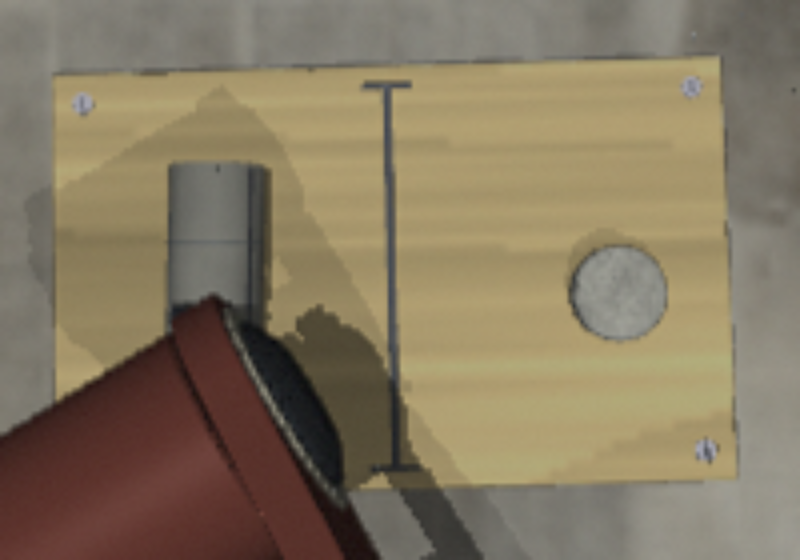

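Call:
{"method": "step_arm", "body": {"moves": [[0, 0.0015, 0, 0, 0, 0, 0.0], [0, 0.0015, 0, 0, 0, 0, 0.0], [0, 0, 0, 0, 0, 0, 0.0]]}}

```text
time: 9.95
tool_pos: [0.4451, 0.3557, 0.0252]
tool_rot: [-0.0, 0.69, 0.724, -0.0]
contact_force: [-1.6, -0.2, 1.3]
gripper_width: -0.0
```

Run:
```python
from h import *
tool(); see("scene"); see("scene")
```

```text
t 9.95 tcp [0.4451 0.3557 0.0252] yaxis ang 2.81 z [-7.e-04 -2.e-04 -1.e+00] F [-1.6 -0.2  1.3] w -0.0 q [0.54 0.14 1.89 0.   1.11 0.49]
scene conf 0.85 core [0.5131 0.3634] ang -0.63 z 0.0342 len 0.1077 sd 0.00153 | along,across mm [-1.1 80.7] dang -1.98
scene conf 0.59 core [0.5143 0.3633] ang -0.6 z 0.0342 len 0.1094 sd 0.00135 | along,across mm [ 0.1 80.5] dang -1.95
```

Call:
{"method": "step_arm", "body": {"moves": [[0, 0.001, 0, 0, 0, 0, 0.0], [0, 0.001, 0, 0, 0, 0, 0.0], [0, 0, 0, 0, 0, 0, 0.0]]}}

```text
time: 10.45
tool_pos: [0.4474, 0.3558, 0.0253]
tool_rot: [0.0, 0.69, 0.724, 0.0]
contact_force: [-0.9, -0.7, 0.2]
gripper_width: 0.003
```

Run:
```python
from h import *
tool(); see("scene"); see("scene")
```

```text
t 10.45 tcp [0.4474 0.3558 0.0253] yaxis ang 2.8 z [ 2.e-04  1.e-04 -1.e+00] F [-0.9 -0.7  0.2] w 0.003 q [ 0.54  0.15  1.88 -0.    1.11  0.49]
scene conf 0.67 core [0.5159 0.3638] ang -0.12 z 0.0341 len 0.1092 sd 0.0013 | along,across mm [ 1.8 81. ] dang -1.48
scene conf 0.81 core [0.5159 0.3639] ang 0.03 z 0.0343 len 0.1092 sd 0.00117 | along,across mm [ 1.8 81.1] dang -1.33
```

Call:
{"method": "step_arm", "body": {"moves": [[0, -0.01, 0, 0, 0, 0, 0.0], [0, -0.01, -0.02, 0, 0, 0.03, 0.0], [0, 0, -0.035, 0, 0, 0, 0.06], [0.015, 0.02, -0.015, 0, 0, 0, 0.06], [0, 0.03, 0, 0, 0, 0, 0.06], [0, 0.03, 0, 0, 0, 0, 0.06], [0, 0.007, 0, 0, 0, 0, 0.06], [0, 0, 0, 0, 0, 0, 0.06]]}}

```text
time: 11.45
tool_pos: [0.5143, 0.3713, 0.0953]
tool_rot: [-0.0, 0.701, 0.713, 0.0]
contact_force: [0.2, 0.4, -0.7]
gripper_width: 0.704
```

Run:
```python
from h import *
tool(); see("scene"); see()
```

```text
t 11.45 tcp [0.5143 0.3713 0.0953] yaxis ang 1.04 z [ 0.  0. -1.] F [ 0.2  0.4 -0.7] w 0.704 q [0.51 0.19 1.7  0.   1.25 0.49]
scene conf 0.77 core [0.5159 0.3635] ang 0.22 z 0.0337 len 0.1101 sd 0.00361 | along,across mm [ 1.7 80.7] dang -1.13
top conf 0.55 core [0.5163 0.3646] ang 0.52 z 0.034 len 0.1084 sd 0.07175 | along,across mm [ 2.2 81.8] dang -0.84
```

Call:
{"method": "step_arm", "body": {"moves": [[0.001, 0, 0.025, 0, 0, 0, 0.06], [0, 0, 0.015, 0, 0, 0, 0.06], [0, 0, 0.004, 0, 0, 0, 0.06], [0, 0, 0.0025, 0, 0, 0, 0.06], [0, 0, 0, 0, 0, 0, 0.06]]}}

```text
time: 12.15
tool_pos: [0.5134, 0.3735, 0.0506]
tool_rot: [-0.001, 0.7, 0.714, 0.0]
contact_force: [-5.1, 0.6, 9.4]
gripper_width: 0.704
```

Call:
{"method": "step_arm", "body": {"moves": [[-0.005, 0, 0, 0, 0, 0, 0.06], [-0.005, 0, 0, 0, 0, 0, 0.06], [-0.005, 0, 0, 0, 0, 0, 0.06], [-0.005, 0, 0, 0, 0, 0, 0.06], [-0.005, 0, 0, 0, 0, 0, 0.06], [-0.005, 0, 0, 0, 0, 0, 0.06], [-0.005, 0, 0, 0, 0, 0, 0.06], [-0.002, 0, 0, 0, 0, 0, 0.06]]}}

```text
time: 12.95
tool_pos: [0.5142, 0.3359, 0.0505]
tool_rot: [-0.0, 0.7, 0.714, 0.0]
contact_force: [-4.5, -1.4, 7.8]
gripper_width: 0.702
```

Run:
```python
from h import *
tool(); see("scene")
```

```text
t 12.95 tcp [0.5142 0.3359 0.0505] yaxis ang 1.11 z [-5.e-04  8.e-04 -1.e+00] F [-4.5 -1.4  7.8] w 0.702 q [0.46 0.2  1.77 0.   1.17 0.44]
scene conf 0.64 core [0.5155 0.3452] ang 0.06 z 0.0332 len 0.1101 sd 0.0039 | along,across mm [ 0.9 62.5] dang -1.29
```

Call:
{"method": "step_arm", "body": {"moves": [[0, 0, -0.01, 0, 0, 0, 0.06], [0.018, 0, 0, 0, 0, 0, 0.06], [0, 0, 0.008, 0, 0, 0, 0.06], [0, 0, 0.0022, 0, 0, 0, 0.06], [0, 0, 0, 0, 0, 0, 0.06]]}}

```text
time: 13.55
tool_pos: [0.5151, 0.355, 0.0505]
tool_rot: [-0.0, 0.7, 0.714, 0.001]
contact_force: [-2.5, 1.1, 11.6]
gripper_width: 0.703
```

Call:
{"method": "step_arm", "body": {"moves": [[-0.005, 0, 0, 0, 0, 0, 0.06], [-0.005, 0, 0, 0, 0, 0, 0.06], [-0.005, 0, 0, 0, 0, 0, 0.06], [-0.005, 0, 0, 0, 0, 0, 0.06], [-0.005, 0, 0, 0, 0, 0, 0.06], [-0.005, 0, 0, 0, 0, 0, 0.06], [-0.005, 0, 0, 0, 0, 0, 0.06], [-0.002, 0, 0, 0, 0, 0, 0.06]]}}

```text
time: 14.35
tool_pos: [0.5153, 0.3171, 0.0505]
tool_rot: [-0.0, 0.7, 0.714, 0.0]
contact_force: [-4.1, -0.3, 13.7]
gripper_width: 0.698
```

Call:
{"method": "step_arm", "body": {"moves": [[0, 0, -0.01, 0, 0, 0, 0.06], [0.018, 0, 0, 0, 0, 0, 0.06], [0, 0, 0.008, 0, 0, 0, 0.06], [0, 0, 0.0022, 0, 0, 0, 0.06], [0, 0, 0, 0, 0, 0, 0.06]]}}

```text
time: 14.85
tool_pos: [0.5155, 0.3362, 0.0502]
tool_rot: [-0.0, 0.7, 0.714, 0.001]
contact_force: [-2.5, 1.9, 13.3]
gripper_width: 0.699
```

Run:
```python
from h import *
tool(); see("scene")
```

```text
t 14.85 tcp [0.5155 0.3362 0.0502] yaxis ang 1.13 z [ 0.0012  0.0021 -1.    ] F [-2.5  1.9 13.3] w 0.699 q [0.46 0.2  1.77 0.   1.17 0.44]
scene conf 0.85 core [0.5159 0.325 ] ang 0.09 z 0.0338 len 0.1105 sd 0.00361 | along,across mm [ 0.8 42.3] dang -1.26
```

Call:
{"method": "step_arm", "body": {"moves": [[-0.004, 0, 0, 0, 0, 0, 0.06], [-0.005, 0, 0, 0, 0, 0, 0.06], [-0.005, 0, 0, 0, 0, 0, 0.06], [-0.005, 0, 0, 0, 0, 0, 0.06], [-0.005, 0, 0, 0, 0, 0, 0.06], [-0.005, 0, 0, 0, 0, 0, 0.06], [-0.005, 0, 0, 0, 0, 0, 0.06], [-0.003, 0, 0, 0, 0, 0, 0.06]]}}

```text
time: 15.75
tool_pos: [0.5157, 0.2986, 0.0505]
tool_rot: [-0.001, 0.7, 0.714, 0.0]
contact_force: [-6.4, 0.4, 15.8]
gripper_width: 0.706
```

Call:
{"method": "step_arm", "body": {"moves": [[0, 0, -0.01, 0, 0, 0, 0.06], [0.016, 0, 0, 0, 0, 0, 0.06], [0, 0, 0.008, 0, 0, 0, 0.06], [0, 0, 0.002, 0, 0, 0, 0.06], [0, 0, 0, 0, 0, 0, 0.06]]}}

```text
time: 16.25
tool_pos: [0.5158, 0.3154, 0.0503]
tool_rot: [-0.0, 0.7, 0.714, 0.001]
contact_force: [-3.2, 0.9, 15.1]
gripper_width: 0.703
```

Run:
```python
from h import *
tool(); see("scene"); see("scene")
```

```text
t 16.25 tcp [0.5158 0.3154 0.0503] yaxis ang 1.14 z [ 8.0e-04  2.1e-03 -1.0e+00] F [-3.2  0.9 15.1] w 0.703 q [0.43 0.18 1.79 0.   1.17 0.4 ]
scene conf 0.96 core [0.5165 0.3048] ang 0.14 z 0.0337 len 0.1112 sd 0.00361 | along,across mm [ 0.9 22. ] dang -1.21
scene conf 0.96 core [0.5157 0.3048] ang 0.11 z 0.0337 len 0.1098 sd 0.00363 | along,across mm [ 0.2 22. ] dang -1.24
```

Call:
{"method": "step_arm", "body": {"moves": [[-0.004, 0, 0, 0, 0, 0, 0.06], [-0.005, 0, 0, 0, 0, 0, 0.06], [-0.005, 0, 0, 0, 0, 0, 0.06], [-0.005, 0, 0, 0, 0, 0, 0.06], [-0.005, 0, 0, 0, 0, 0, 0.06], [-0.005, 0, 0, 0, 0, 0, 0.06], [-0.005, 0, 0, 0, 0, 0, 0.06], [-0.002, 0, 0, 0, 0, 0, 0.06]]}}

```text
time: 17.25
tool_pos: [0.5161, 0.2786, 0.0505]
tool_rot: [-0.001, 0.7, 0.714, 0.0]
contact_force: [-6.9, -0.9, 18.5]
gripper_width: 0.701
```

Call:
{"method": "step_arm", "body": {"moves": [[0, 0, -0.01, 0, 0, 0, 0.06], [0, 0, -0.03, 0, 0, 0, 0.06], [0, 0, -0.03, 0, 0, 0, 0.06], [0, -0.03, -0.01, 0, 0, 0, 0.0], [0, -0.03, 0, 0, 0, 0, 0.0], [0, -0.03, 0, 0, 0, 0, 0.0], [0, -0.015, 0, 0, 0, 0, 0.0]]}}

```text
time: 17.95
tool_pos: [0.408, 0.2752, 0.1264]
tool_rot: [-0.001, 0.7, 0.714, -0.002]
contact_force: [0.3, -0.7, 0.4]
gripper_width: 0.021
```

Run:
```python
from h import *
tool(); see("scene"); p=see();cv2.imwrite("pics/t5.png",cv2.resize(p[180:320,170:370,::-1],None,fx=4,fy=4))
```

```text
t 17.95 tcp [0.408  0.2752 0.1264] yaxis ang 1.16 z [-0.003  -0.0015 -1.    ] F [ 0.3 -0.7  0.4] w 0.021 q [ 0.44 -0.18  2.01 -0.    1.31  0.42]
scene conf 0.86 core [0.516  0.2857] ang 0.08 z 0.0338 len 0.111 sd 0.00354 | along,across mm [-0.  3.] dang -1.28
top conf 0.79 core [0.5168 0.2863] ang 0.13 z 0.0337 len 0.1094 sd 0.00121 | along,across mm [0.8 3.6] dang -1.23
```

View pics/t5.png

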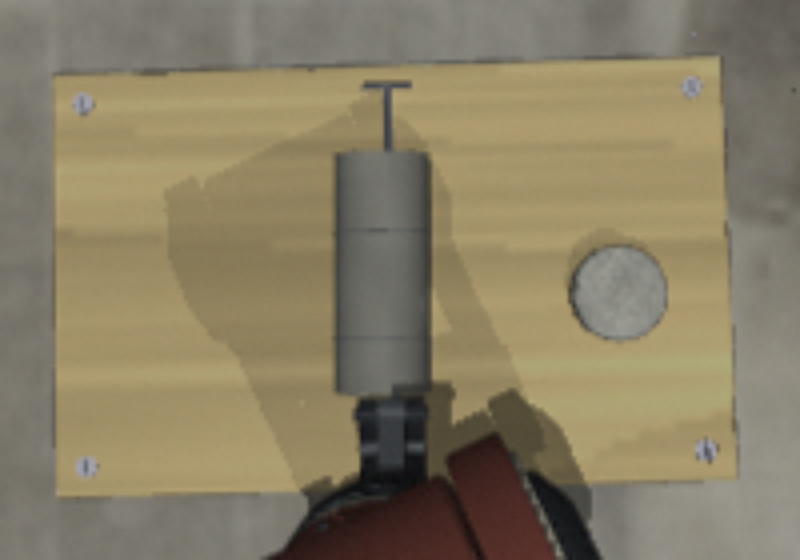

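Call:
{"method": "step_arm", "body": {"moves": [[0, 0.01, 0, 0, 0, 0, 0.06], [0.012, 0.03, 0, 0, 0, 0, 0.06], [0, 0.03, 0, 0, 0, 0, 0.06], [0, 0.03, 0, 0, 0, 0, 0.06], [0, 0.007, 0.02, 0, 0, 0, 0.06], [0, 0, 0.03, 0, 0, 0, 0.06], [0, 0, 0.02, 0, 0, 0, 0.06], [0, 0, 0, 0, 0, 0, 0.06]]}}

```text
time: 18.95
tool_pos: [0.5163, 0.2881, 0.0539]
tool_rot: [-0.001, 0.701, 0.713, -0.004]
contact_force: [-0.5, -0.6, -0.5]
gripper_width: 0.705
```

Call:
{"method": "step_arm", "body": {"moves": [[0, 0, 0.004, 0, 0, 0, 0.06], [0, 0, 0.003, 0, 0, 0, 0.06], [0, 0, 0.0005, 0, 0, 0, 0.06], [0, 0, 0, 0, 0, 0, 0.06]]}}

```text
time: 19.35
tool_pos: [0.5182, 0.2898, 0.0519]
tool_rot: [0.0, 0.7, 0.714, 0.001]
contact_force: [-0.4, 0.0, 0.0]
gripper_width: 0.701
```

Run:
```python
from h import *
tool(); see("scene"); see("scene")
```

```text
t 19.35 tcp [0.5182 0.2898 0.0519] yaxis ang 1.09 z [ 1.6e-03  6.0e-04 -1.0e+00] F [-0.4  0.   0. ] w 0.701 q [0.38 0.15 1.82 0.   1.16 0.37]
scene conf 0.7 core [0.5144 0.2857] ang 0.04 z 0.0337 len 0.1069 sd 0.00365 | along,across mm [-1.6  3. ] dang -1.32
scene conf 0.59 core [0.5162 0.2856] ang 0.24 z 0.0337 len 0.1105 sd 0.00366 | along,across mm [0.2 2.8] dang -1.12
```

Call:
{"method": "step_arm", "body": {"moves": [[0, 0, 0.002, 0, 0, 0, 0.06], [0, 0, 0.0015, 0, 0, 0, 0.06], [0, 0, 0, 0, 0, 0, 0.06]]}}

```text
time: 19.85
tool_pos: [0.5181, 0.2907, 0.0507]
tool_rot: [-0.0, 0.7, 0.714, 0.001]
contact_force: [-6.1, -0.7, 15.9]
gripper_width: 0.703
```

Call:
{"method": "step_arm", "body": {"moves": [[-0.002, 0, 0, 0, 0, 0, 0.06], [-0.002, 0, 0, 0, 0, 0, 0.06], [-0.002, 0, 0, 0, 0, 0, 0.06], [0, 0, 0, 0, 0, 0, 0.06]]}}

```text
time: 20.25
tool_pos: [0.5181, 0.2846, 0.0507]
tool_rot: [-0.0, 0.7, 0.714, 0.001]
contact_force: [-7.0, -0.1, 13.9]
gripper_width: 0.702
```

Run:
```python
from h import *
tool(); see("scene"); see("scene")
```

```text
t 20.25 tcp [0.5181 0.2846 0.0507] yaxis ang 1.09 z [ 3.0e-04  1.7e-03 -1.0e+00] F [-7.  -0.1 13.9] w 0.702 q [0.38 0.15 1.83 0.   1.16 0.36]
scene conf 0.87 core [0.5162 0.283 ] ang 0.2 z 0.0337 len 0.1107 sd 0.00371 | along,across mm [0.2 0.3] dang -1.16
scene conf 0.58 core [0.5154 0.283 ] ang 0.02 z 0.0337 len 0.1085 sd 0.00374 | along,across mm [-0.7  0.3] dang -1.34
```

Call:
{"method": "step_arm", "body": {"moves": [[-0.001, 0, 0, 0, 0, 0, 0.06], [0, 0, 0, 0, 0, 0, 0.06], [0, 0, -0.004, 0, 0, 0, 0.06], [0, 0, -0.02, 0, 0, 0, 0.06], [0, 0, -0.05, 0, 0, 0, 0.06], [0, -0.04, -0.02, 0, 0, 0, 0.06], [0, -0.04, 0, 0, 0, 0, 0.06], [0, -0.04, 0, 0, 0, 0, 0.06]]}}

```text
time: 21.25
tool_pos: [0.3972, 0.2804, 0.1426]
tool_rot: [0.0, 0.701, 0.714, 0.001]
contact_force: [-0.6, 0.4, 0.7]
gripper_width: 0.702
```

Call:
{"method": "step_arm", "body": {"moves": [[0.04, 0, -0.02, 0, 0, 0, 0.06], [0.04, 0, -0.02, 0, 0, 0, 0.06], [0.04, 0, -0.02, 0, 0, 0, 0.06], [0.04, 0, 0, 0, 0, 0, 0.06], [0.03, 0, 0, 0, 0, 0, 0.06], [0, 0, 0, 0, 0, 0, 0.06]]}}

```text
time: 21.85
tool_pos: [0.3935, 0.4729, 0.2012]
tool_rot: [-0.0, 0.699, 0.715, 0.0]
contact_force: [0.0, -1.0, 0.1]
gripper_width: 0.702
```

Run:
```python
from h import *
tool(); see("scene"); p=see();p=see();cv2.imwrite("pics/t6.png",cv2.resize(p[180:320,170:370,::-1],None,fx=4,fy=4))
p,d=grab_frame("top")
for q in ["puck"]:
    o=cut_out("top",q)[0]; print(q,o["point"],np.median(pts("top",d,o["mask"]),0))
```

```text
t 21.85 tcp [0.3935 0.4729 0.2012] yaxis ang 1.28 z [-0.e+00  8.e-04 -1.e+00] F [ 0.  -1.   0.1] w 0.702 q [0.76 0.05 1.67 0.   1.42 0.73]
scene conf 0.62 core [0.5161 0.2825] ang 0.17 z 0.0337 len 0.1099 sd 0.00359 | along,across mm [-0.  -0.2] dang -1.19
top conf 0.73 core [0.5167 0.2832] ang 0.14 z 0.0337 len 0.1094 sd 0.00121 | along,across mm [0.7 0.5] dang -1.22
top conf 0.93 core [0.5168 0.2832] ang 0.27 z 0.0337 len 0.1093 sd 0.00125 | along,across mm [0.7 0.4] dang -1.09
puck [325.7, 253.6] [0.50801073 0.17665716 0.0366733 ]
```

View pics/t6.png

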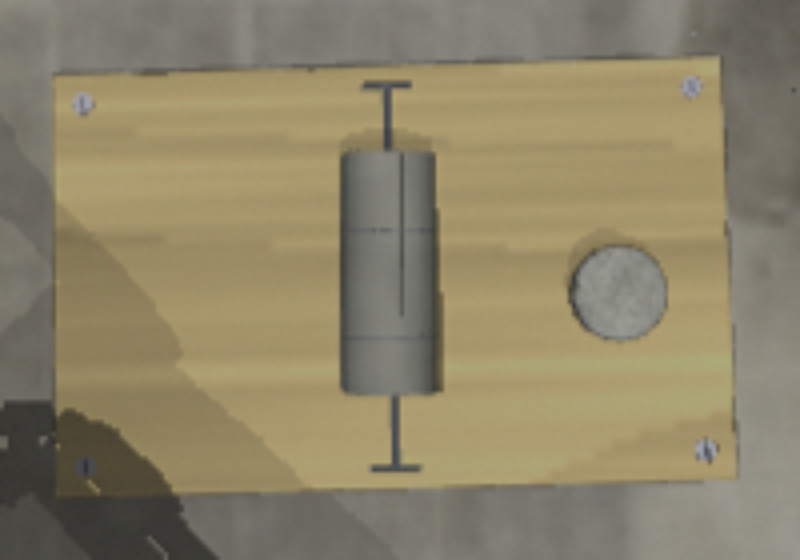

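The last picture shows the core resting on the line, with its ends at about rows 150 and 394 in the crop. The line leaves both ends near their middles, and the puck is unmoved at (619,293).

```bash
python3 -c "
from plant import *
print(job_done())"
```

```text
the job is handed in; nothing more can be done
None
```

I rolled the core about 100 mm onto the dark line with six light top-drag strokes (8–19 N) and handed the job in at about 22 s. It was lying still, with the gripper well clear of it.

- **Final position:** the last check with both cameras put the core within 0.7 mm of the line's middle lengthwise and 0.5 mm across. The two cameras agree to about 0.7 mm.
- **Remaining skew:** the core is still about 1.2° askew from the line (it started at about 2°). I left this because correcting it further risked shifting the core off centre.
- **Not pure rolling:** turning the fingertips while pressing on top did not change the skew. After the first stroke I nudged one end face with the shut fingertips, which slid the core about 4 mm lengthwise and took out about 1° of skew.
- **Bystanders:** the puck reads within 2 mm of where it started, which is the measuring noise. I did not re-measure the stone or the tape roll at the end, but the arm never went near them.

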